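Make up a hose-end kit in the caddy

ROBOT

A 6-joint arm with a two-finger parallel gripper is mounted at the origin on a cart in front of the work surface, level with it; the furniture and walls round the work are solid. World frame = base frame: x ahead of the robot, y to its left, z up, the work surface at z = 0. Lengths are in m, angles in rad, forces in N, time in s.
With the tool pointing down it reaches from about 0.275 to 0.825 m from the base axis. Payload 4.9 kg.
Tool frame: the origin (TCP) lies midway between the tips of the shut fingers; the grasp point (between the pads) lies 19 mm behind it (bot.grip_depth is the distance from the TCP to the grasp point, in m); z points along the fingers, y is the line along which they close (so a half turn about z gives the same grasp; the last joint's range is limited). The gripper opens to 85 mm and grips with 20 to 120 N. Pads are 22 mm wide; open, the fingers measure 114 mm over their backs; the gripper's body (76 mm by 85 mm) begins 54 mm behind the grasp point. The pads swing forward as they close: fully open they stand 13 mm farther back than shut.
Start: joints at [-1.286, 0.326, -0.193, 1.052, 0, 1.437], TCP at [0.224, -0.502, 0.193] pointing down, gripper open.
Joint ranges: [-2.65, 2.65], [-0.97, 1.79], [-1.3, 1.35], [-1.93, 2.1], [-1.47, 1.37], [-3.14, 3.14]. Speed limits (rad/s): [2.57, 2.57, 3.14, 3.14, 3.14, 3.14].

INTERFACE

Orientations are given as a unit quaternion [w, x, y, z].
In Python, from cell import bot gives the robot as it stands. Calls block until the motion is done:
- bot.move_pose(position, orientation): joint-space move of the TCP to a pose.
- bot.move_linear(position, speed=0.15, rotation=None, until_force=None): straight line of the TCP; rotation=None keeps the orientation; speed is the mean speed in m/s. With until_force (N) it stops when the force on the tool has changed by that much, and returns True; else False.
- bot.goto_joints(angles): joint-space move.
- bot.set_gripper(opening, grasp_force=None): opening from 0.0 (shut) to 1.0 (fully open); grasp_force is the grip in N (None keeps the last); returns when the fingers have stopped.
- bot.wait(seconds).
- bot.solve_ik(position, orientation): joint angles nearest the present ones, or None.
- bot.camera(name): name is "scene" or "side" or "wrist"; returns the picture (400x640x3 uint8, red, green, blue); there is no depth.
- bot.calibration(name): a dict with "mtx" (3x3 intrinsics, pixels), "extrinsics" (4x4, takes a point from world to camera coordinates); the wrist camera has in their place "hand_eye" (4x4, takes a point from camera to tool coordinates, whose origin is the TCP and whose axes are the flange's). Camera axes: x right, y down, z forward; pixel columns grow to the right and rows downward; lengths in m; the calibration is good to about 2 mm. A picture is of the moment at which its call begins: read the wrist's pose just before it. calibration takes no time and is no camera call.
A pose or a line that the arm cannot do raises bot.PlanningError and nothing moves.
- bot.close_job(): hands the job in; it is judged then, once.
Trained networks look in the newest picture that a camera, given by its name, has taken for a name from the list of things; names that differ only in an ending like _2 or _b are one class to them, and where a whole thing is asked for, a point or a joint stands for the part that bears it (a point fixed in the world has none). Each returns a list of dicts, best first, with "confidence" (0 to 1); they miss things now and then, are a little off and sometimes report something else, mostly with a low value. They report only what shows in the picture. A call takes as long as a camera call. They do not tell look-alikes from the thing itself.
- bot.search_frame(camera, thing): "bbox" ([left, top, width, height] in pixels, round what is visible of it).
Readings, each from a call of its own:
- bot.read_clock(): time.
- bot.read_joint_positions(): joint angles.
- bot.read_joint_vel(): joint speeds.
- bot.read_joint_efforts(): joint torques, N m.
- bot.read_position(): TCP position.
- bot.read_tool_rot(): TCP orientation.
- bot.read_ft_force(): force on the tool from outside, world axes, zero at the start.
- bot.read_moment(): the same for the moment, N m.
- bot.read_gripper_width(): opening from 0.0 (shut) to 1.0 (fully open).
- bot.read_finger_force(): force on a finger pad.
Only numpy, scipy, OpenCV 4.12 (cv2) and the standard library are available. Lean on these libraries where they do the work, as an engineer would, in place of code of your own. Each camera call takes 0.05 s, during which the arm holds its last target. There are 200 camera calls.

TASK

Make up the hose-end kit in the metal caddy: set the wide steel sleeve upright over the post, stand the hollow ferrule in the round cup, lay the larger (brass) hex nipple along the open-ended trough without overhanging its ends, and stand the single crimping die in the rectangular pocket, each resting flat on the floor of its nest. The small steel hex nipple and the threaded adaptor standing on end do not belong to the kit: leave them where they are.

Things in the scene. Friction and masses are not known exactly. Their poses are not given: they have to be found in the camera images.
- steel_sleeve: Wide plain turned steel sleeve (tube) standing upright, 53 mm outside diameter, 46 mm high, bore about 30 mm right through, 0.24 kg. Origin: centre of its underside; z up along the bore. Round: grip anywhere across the outside.
- ferrule_0: Crimp ferrule: grey hollow tube standing upright, 30 mm diameter, 42 mm high, hole visible in its top, 0.05 kg. Origin: centre of its underside; z up. Round: grip anywhere across the outside.
- hex_nipple_1: The larger hex nipple, brass coloured, lying down: 59 mm long along its y, 31 mm wide along its x, 27 mm high, threaded both ends, 0.12 kg. Origin: centre of its underside; z up. Either end may point either way in the trough. Grip across x.
- die_piece_0: Single dark crimping die segment standing upright, 44 mm along its x, 23 mm thick along its y (from y = -10 to +12 mm), 42 mm high, 0.18 kg. Origin: under its middle, at the underside; z up. Grip the flat faces across y.
- post_nest: Nest for the sleeve: a 62 mm round base, 5 mm thick, with an upright steel post of 12 mm diameter at its centre, whose top is 35 mm above the origin. A seated sleeve's underside is 5 mm above the origin. Pale wood, fixed on the caddy floor in any of its four places. Origin: centre of its underside, 4 mm above the bench; z up.
- cup_nest: Nest for the ferrule: low round cup, 60 mm outside diameter, 4 mm wall (52 mm inside), rim 14 mm and inner floor 5 mm above the origin. Pale wood, fixed on the caddy floor in any of its four places. Origin: centre of its underside, 4 mm above the bench; z up. (Caddy: square grey metal tray 245 mm wide, rim 20 mm high, nests 112 mm apart in two rows of two, square with it.)
- trough_nest: Nest for the nipple: open-ended trough, 86 mm long along its y, 58 mm wide over all along its x, with a 5 mm rail on each long side (48 mm between rails), rails 14 mm and floor 5 mm above the origin; both ends open. Pale wood, fixed on the caddy floor in any of its four places. Origin: centre of its underside, 4 mm above the bench; z up.
- pocket_nest: Nest for the die: rectangular pocket closed on all four sides, 72 mm along its x by 52 mm along its y over all, 5 mm walls (62 by 42 mm inside), rim 14 mm and floor 5 mm above the origin. The die stands in it with its 44 mm side along the pocket's x, either way round. Pale wood, fixed on the caddy floor in any of its four places. Origin: centre of its underside, 4 mm above the bench; z up.
- hex_nipple_0: Does not belong, leave it: the smaller hex nipple, grey steel, lying down, 49 mm long along its y, 25 mm wide, 22 mm high. Origin: centre of its underside.
- adaptor_a: Does not belong, leave it: nickel adaptor standing on end, 28 by 32 mm hexagon with a solid threaded stub on top, 48 mm high. Origin: centre of its underside. (Two hose couplers, about 58 and 50 mm long and 27 mm high, also lie among the loose fittings; they are fixed bystanders.)
Mind the look-alikes: they are no part of the job. What is shaped like the pocket_nest but black or red is not meant.

How it is judged:
By the outcome, as a careful person would: the job done as asked, in the order asked, and still so for the second after the job is handed in, with the robot touching nothing.
It also fails if it takes over 109 s, if anything falls off the work surface, if the arm or the gripper's body presses on something with over 40 N, if the wrist force passes 120 N, or if a joint passes its speed limit or range.

## Working session

There is one attempt and no reset: what is moved stays moved. The work goes in short steps, each a Python script; the robot and the scene stay as the last script left them, time stands still between calls to the robot, and variables do not carry over. Pictures are saved under pics/ and viewed, at most 14 in all, crops included, and the job is handed in when it is done.

```bash
ls; mkdir -p pics; python3 - <<'E'
from cell import bot
import cv2,numpy as np
for c in ["scene","side"]:
    im=bot.camera(c); cv2.imwrite(f"pics/{c}0.png",im[:,:,::-1])
    k=bot.calibration(c); print(c,np.round(k["mtx"],1).tolist(),np.round(k["extrinsics"],3).tolist())
    for t in ["steel_sleeve","ferrule_0","hex_nipple_1","die_piece_0","post_nest","cup_nest","trough_nest","pocket_nest","hex_nipple_0","adaptor_a"]:
        print(t,[(np.round(d["bbox"]).astype(int).tolist(),round(d["confidence"],2)) for d in bot.search_frame(c,t)][:4])
print(np.round(bot.calibration("wrist")["hand_eye"],3).tolist(), bot.read_clock(), bot.read_tool_rot())
E
```

```text
pics
scene [[368.3, 0.0, 317.0], [0.0, 368.3, 197.2], [0.0, 0.0, 1.0]] [[0.645, -0.764, 0.016, -0.482], [-0.354, -0.317, -0.88, 0.171], [0.678, 0.561, -0.475, 1.229], [0.0, 0.0, 0.0, 1.0]]
steel_sleeve [([231, 170, 12, 16], 0.63)]
ferrule_0 []
hex_nipple_1 [([238, 161, 7, 4], 0.49), ([221, 171, 6, 7], 0.47)]
die_piece_0 []
post_nest []
cup_nest []
trough_nest [([321, 200, 21, 8], 0.76)]
pocket_nest [([383, 262, 25, 18], 0.74), ([346, 208, 17, 9], 0.66), ([380, 236, 18, 18], 0.63), ([424, 265, 20, 16], 0.52)]
hex_nipple_0 [([238, 161, 7, 4], 0.49), ([221, 171, 6, 7], 0.47)]
adaptor_a [([271, 171, 8, 11], 0.57)]
side [[363.3, 0.0, 313.6], [0.0, 363.3, 205.8], [0.0, 0.0, 1.0]] [[-0.849, -0.528, 0.021, 0.346], [-0.268, 0.396, -0.878, 0.244], [0.455, -0.752, -0.478, 0.892], [0.0, 0.0, 0.0, 1.0]]
steel_sleeve [([231, 270, 24, 26], 0.74)]
ferrule_0 [([266, 259, 13, 17], 0.69)]
hex_nipple_1 [([161, 283, 22, 24], 0.5), ([208, 307, 11, 16], 0.49)]
die_piece_0 [([199, 259, 20, 21], 0.66)]
post_nest [([338, 189, 13, 14], 0.62), ([233, 238, 9, 16], 0.53)]
cup_nest [([330, 205, 19, 11], 0.43)]
trough_nest [([297, 200, 22, 14], 0.73)]
pocket_nest [([353, 178, 9, 8], 0.46), ([304, 188, 21, 10], 0.43)]
hex_nipple_0 [([161, 283, 22, 24], 0.5), ([208, 307, 11, 16], 0.49)]
adaptor_a []
[[-0.001, -0.949, -0.314, 0.08], [1.0, -0.001, 0.0, -0.0], [-0.001, -0.314, 0.949, -0.181], [0.0, 0.0, 0.0, 1.0]] 1.1 [ 1.07809398e-05  9.78153019e-01  2.07886197e-01 -1.17598691e-05]
```

```bash
python3 - <<'E'
import cv2,numpy as np
a=cv2.imread("pics/scene0.png")[140:300,200:460]; b=cv2.imread("pics/side0.png")[160:340,130:390]
a=cv2.resize(a,(780,480),interpolation=3); 
cv2.imwrite("pics/a.png",a); cv2.imwrite("pics/b.png",cv2.resize(b,(780,540),interpolation=3))
E
```

```text
(no output)
```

View pics/a.png

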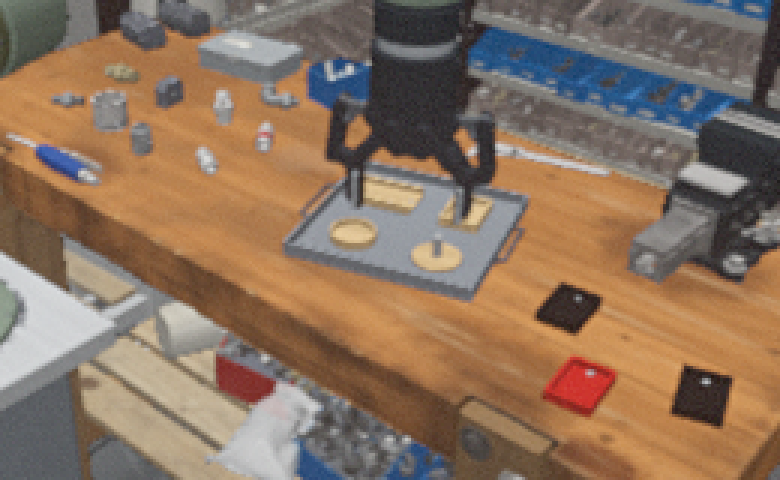

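View pics/b.png

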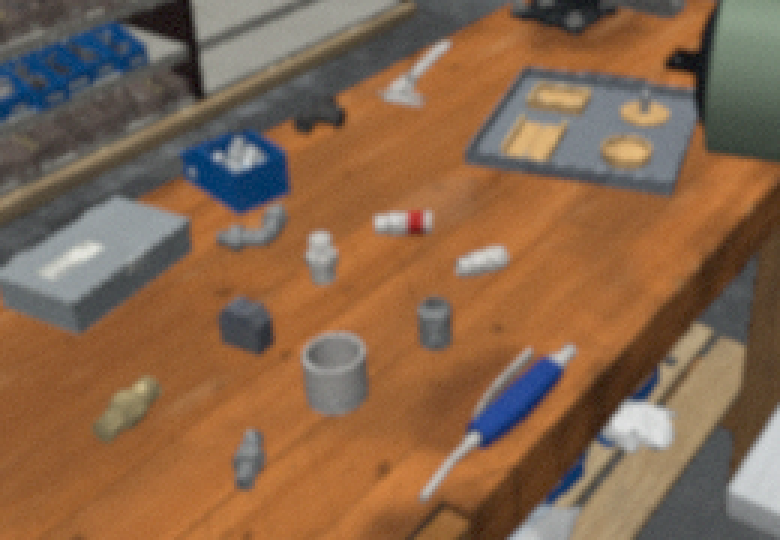

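The scene view shows the caddy: trough at crop (393,193), pocket (468,210), cup (353,233) and post (436,255), with the black and red decoys to its right. The side view shows brass nipple (127,408), die (246,325), sleeve (335,372), ferrule (435,322), small steel nipple (248,458) and adaptor (321,257). Next I'll take rough positions from these, then close wrist views.

```bash
cat > h.py <<'E'
from cell import bot
import cv2,numpy as np
from scipy.spatial.transform import Rotation as R
def rayhit(uv,K,Twc,z):
    "pixels (N,2) -> world points on plane z; Twc camera->world"
    uv=np.atleast_2d(uv).astype(float); d=np.c_[(uv-K[[0,1],2])/K[[0,1],[0,1]],np.ones(len(uv))]@Twc[:3,:3].T
    o=Twc[:3,3]; return o+d*((z-o[2])/d[:,2])[:,None]
def fixed(c):
    k=bot.calibration(c); return np.array(k["mtx"]),np.linalg.inv(np.array(k["extrinsics"]))
def wrist(name):
    k=bot.calibration("wrist"); T=np.eye(4); q=np.array(bot.read_tool_rot())
    T[:3,:3]=R.from_quat(q[[1,2,3,0]]).as_matrix(); T[:3,3]=bot.read_position()
    im=bot.camera("wrist"); cv2.imwrite(f"pics/{name}.png",im[:,:,::-1]); T=T@np.array(k["hand_eye"]); np.savez(f"pics/{name}.npz",K=k["mtx"],T=T)
    return im,np.array(k["mtx"]),T
def down(yaw):
    "tool pointing down; closing line (tool y) at yaw (mod pi) from world x"
    c,s=np.cos(yaw),np.sin(yaw); M=np.array([[s,c,0],[-c,s,0],[0,0,-1]])
    q=R.from_matrix(M).as_quat(); return q[[3,0,1,2]]
E
python3 - <<'E'
from h import *
K,T=fixed("side"); o=np.array([130,160])
for n,p,z in [("brass",(127,408),.014),("die",(246,325),.021),("sleeve",(335,372),.023),("ferr",(435,322),.021),("small",(248,458),.011),("adapt",(321,257),.024),("trough",(534,138),.01),("pocket",(560,97),.01),("post",(644,113),.009),("cup",(626,150),.01)]:
    print(n,np.round(rayhit(np.array(p)/3+o,K,T,z),3))
K,T=fixed("scene"); o=np.array([200,140])
for n,p,z in [("brass",(122,72),.014),("sleeve",(110,110),.023),("ferr",(141,139),.021),("trough",(393,193),.01),("pocket",(468,210),.01),("post",(436,255),.009),("cup",(353,233),.01)]:
    print(n,np.round(rayhit(np.array(p)/3+o,K,T,z),3))
print(np.array(bot.calibration("wrist")["mtx"]).tolist())
T=np.eye(4);q=np.array(bot.read_tool_rot());print(R.from_quat(q[[1,2,3,0]]).as_matrix().round(2))
print(R.from_quat(down(0)[[1,2,3,0]]).as_matrix().round(2))
for y in np.arange(-180,181,30):
    print(y,[None if (j:=bot.solve_ik(p,down(np.radians(y)))) is None else np.round(j,2)[[0,5]].tolist() for p in ([.4,.35,.25],[.4,-.2,.25])])
E
```

```text
brass [[0.586 0.362 0.014]]
die [[0.577 0.239 0.021]]
sleeve [[0.468 0.245 0.023]]
ferr [[0.441 0.144 0.021]]
small [[0.467 0.346 0.011]]
adapt [[0.591 0.127 0.024]]
trough [[ 0.563 -0.212  0.01 ]]
pocket [[ 0.595 -0.323  0.01 ]]
post [[ 0.485 -0.346  0.009]]
cup [[ 0.458 -0.248  0.01 ]]
brass [[0.589 0.361 0.014]]
sleeve [[0.47  0.244 0.023]]
ferr [[0.44  0.137 0.021]]
trough [[ 0.574 -0.221  0.01 ]]
pocket [[ 0.604 -0.322  0.01 ]]
post [[ 0.489 -0.355  0.009]]
cup [[ 0.459 -0.247  0.01 ]]
[[297.3649573454788, 0.0, 320.34427585980217], [0.0, 297.3649573454788, 202.89237469899933], [0.0, 0.0, 1.0]]
[[ 0.91  0.41 -0.  ]
 [ 0.41 -0.91 -0.  ]
 [-0.    0.   -1.  ]]Traceback (most recent call last):
  File "<stdin>", line 10, in <module>
  File "h.py", line 18, in down
    q=R.from_matrix(M).as_quat(); return q[[3,0,1,2]]
      ~~~~~~~~~~~~~^^^
  File "scipy/spatial/transform/_rotation.pyx", line 1143, in scipy.spatial.transform._rotation.Rotation.from_matrix
ValueError: Non-positive determinant (left-handed or null coordinate frame) in rotation matrix 0: [[ 0.  1.  0.]
 [-1.  0.  0.]
 [ 0.  0. -1.]].
```

```bash
sed -i 's/M=np.array.*$/M=np.array([[-s,c,0],[c,s,0],[0,0,-1]])/' h.py; python3 - <<'E'
from h import *
for n,p,ts in [("caddy",[.455,-.285,.28],["post_nest","cup_nest","trough_nest","pocket_nest"]),("parts",[.44,.25,.28],["steel_sleeve","ferrule_0","hex_nipple_1","die_piece_0","adaptor_a"])]:
    bot.move_pose(p,down(-np.pi/2)); bot.wait(.2); im,K,T=wrist(n)
    print(n,bot.read_clock(),np.round(bot.read_joint_positions(),2))
    for t in ts:
        for d in bot.search_frame("wrist",t)[:3]:
            b=d["bbox"]; c=np.array([b[0]+b[2]/2,b[1]+b[3]/2])
            print(t,np.round(b),round(d["confidence"],2),np.round(rayhit(c,K,T,.015),3))
E
```

```text
caddy 2.6 [-0.7   0.26 -0.06  1.25 -0.    2.44]
post_nest [344. 114.  45.  41.] 0.56 [[ 0.492 -0.354  0.015]]
trough_nest [233.  50.  70.  62.] 0.86 [[ 0.566 -0.214  0.015]]
pocket_nest [505. 176.  40.  48.] 0.79 [[ 0.391 -0.608  0.015]]
pocket_nest [467.  98.  44.  56.] 0.68 [[ 0.505 -0.531  0.015]]
pocket_nest [578. 131.  46.  54.] 0.6 [[ 0.458 -0.708  0.015]]
parts 7.35 [ 0.37  0.2  -0.14  1.23  0.   -2.77]
steel_sleeve [306. 122.  39.  41.] 0.64 [[0.467 0.243 0.015]]
ferrule_0 [382. 148.  23.  23.] 0.8 [[0.441 0.139 0.015]]
hex_nipple_1 [217.  41.  46.  25.] 0.98 [[0.586 0.358 0.015]]
hex_nipple_1 [242. 128.  30.  26.] 0.96 [[0.469 0.343 0.015]]
hex_nipple_1 [306. 123.  37.  39.] 0.72 [[0.467 0.244 0.015]]
die_piece_0 [320.  34.  24.  43.] 0.97 [[0.583 0.233 0.015]]
adaptor_a [399.  32.  32.  26.] 0.55 [[0.596 0.122 0.015]]
```

View pics/caddy.png

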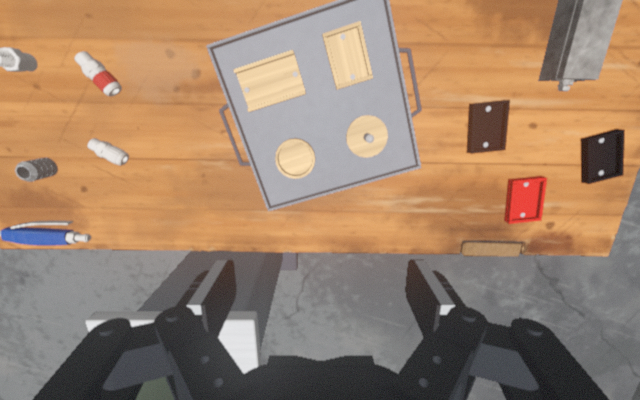

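View pics/parts.png

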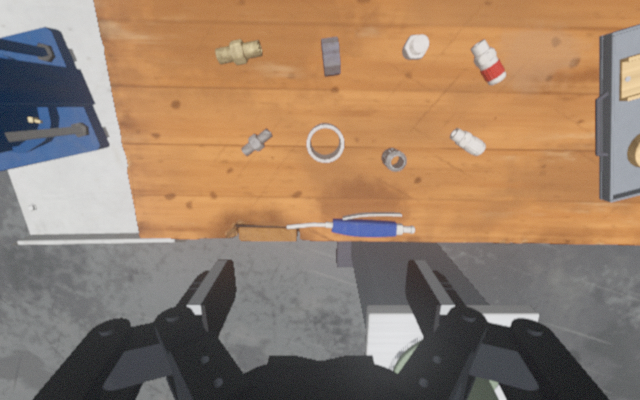

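Caddy view: trough at (269,81), pocket (347,55), cup (295,158) and post (367,137) on the tray, with decoys to the right at column 465 and beyond. Parts view: brass nipple (239,51), die (331,55), sleeve (325,143), ferrule (394,159), small nipple (257,141) and adaptor (416,46). I'll zoom in to get the edges.

```bash
python3 - <<'E'
import cv2,numpy as np
a=cv2.imread("pics/caddy.png")[0:215,205:425]; cv2.imwrite("pics/c.png",cv2.resize(a,None,fx=2.75,fy=2.75,interpolation=cv2.INTER_CUBIC))
a=cv2.imread("pics/parts.png"); p=[a[20:90,200:270],a[20:90,300:370],a[110:180,290:360],a[130:200,360:430]]
p=[cv2.resize(x,(280,280),interpolation=cv2.INTER_CUBIC) for x in p]
cv2.imwrite("pics/p.png",np.vstack([np.hstack(p[:2]),np.hstack(p[2:])]))
E
```

```text
(no output)
```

View pics/c.png

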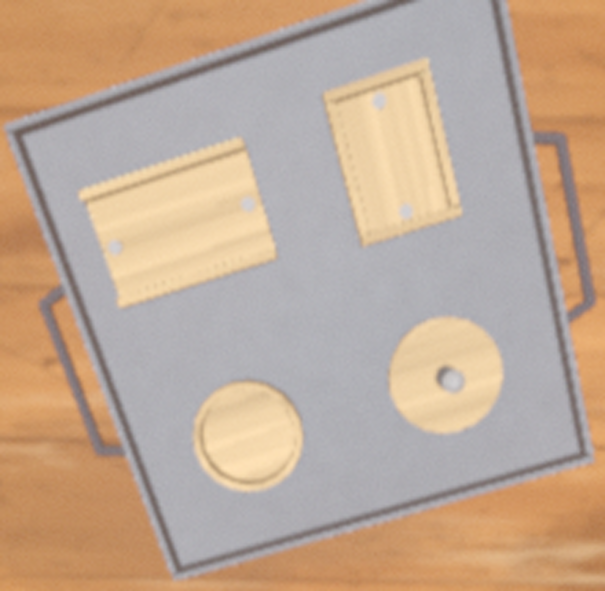

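View pics/p.png

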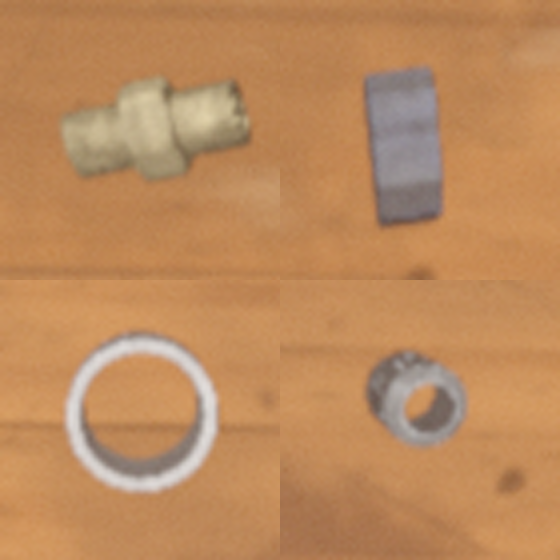

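```bash
python3 - <<'E'
from h import *
def L(n): f=np.load(f"pics/{n}.npz"); return f["K"],f["T"]
def show(n,P): print(n,np.round(P[:,:2]*1000,1).tolist(),"ctr",np.round(P[:,:2].mean(0)*1000,1),"sides",np.round(np.linalg.norm(P-np.roll(P,-1,0),axis=1)*1000,1),"ang",[round(float(np.degrees(np.arctan2(d[1],d[0])))%180,1) for d in (np.roll(P,-1,0)-P)])
K,T=L("caddy"); c=lambda p:np.array(p)/2.75+[205,0]
for n,p,z in [("trough",[(80,192),(243,140),(275,257),(118,306)],.018),("pocket",[(325,95),(428,60),(462,212),(362,244)],.018),("cup",[(248,435)],.018),("post",[(446,375)],.009),("posttop",[(453,380)],.039),("rim",[(10,127),(177,577),(591,460)],.024)]:
    show(n,rayhit(c(p),K,T,z))
K,T=L("parts")
for n,p,z in [("dietop",[(321.5,38.75),(337.5,37),(340,64.5),(325.5,66.3)],.042),("diebot",[(324.5,75.5),(340,73.75)],.0),("brass",[(218.75,56.25),(259.5,48)],.0135),("brasshex",[(238.75,52)],.02),("sleeve",[(325.5,143)],.046),("ferr",[(396.25,160.75)],.042)]:
    show(n,rayhit(p,K,T,z))
for p in ([.465,.245,.05],[.49,-.353,.05],[.586,.358,.05],[.58,.235,.05],[.6,-.325,.05],[.566,-.215,.05]):
  print(p,[(y,None if (j:=bot.solve_ik(p,down(np.radians(y)))) is None else round(float(j[5]),2)) for y in range(-180,180,30)])
E
```

```text
trough [[579.7, -168.4], [602.8, -250.1], [549.2, -264.7], [525.6, -183.0]] ctr [ 564.3 -216.5] sides [84.9 55.6 85.  56.1] ang [105.8, 15.2, 106.1, 15.1]
pocket [[622.2, -290.1], [636.8, -338.9], [570.1, -358.6], [555.2, -308.8]] ctr [ 596.1 -324.1] sides [51.  69.5 52.  69.5] ang [106.6, 16.4, 106.6, 15.7]
cup [[458.4, -248.3]] ctr [ 458.4 -248.3] sides [0.] ang [0.0]
post [[489.2, -355.8]] ctr [ 489.2 -355.8] sides [0.] ang [0.0]
posttop [[489.7, -354.8]] ctr [ 489.7 -354.8] sides [0.] ang [0.0]
rim [[607.8, -139.1], [378.7, -206.2], [445.4, -434.1]] ctr [ 477.3 -259.8] sides [238.6 237.4 336.7] ang [16.3, 106.3, 61.2]
dietop [[598.7, 248.1], [600.7, 228.1], [569.2, 224.3], [567.1, 243.0]] ctr [583.9 235.9] sides [20.2 31.7 18.8 32.1] ang [95.5, 6.8, 96.4, 9.3]
diebot [[559.8, 243.6], [562.0, 221.5]] ctr [560.9 232.6] sides [22.3 22.3] ang [95.9, 95.9]
brass [[583.0, 388.1], [593.0, 331.9]] ctr [588. 360.] sides [57.1 57.1] ang [100.1, 100.1]
brasshex [[587.2, 358.8]] ctr [587.2 358.8] sides [0.] ang [0.0]
sleeve [[470.0, 242.6]] ctr [470.  242.6] sides [0.] ang [0.0]
ferr [[444.5
[... 430 characters left out ...]
[(-180, -1.13), (-150, -1.65), (-120, -2.18), (-90, -2.7), (-60, 3.06), (-30, 2.54), (0, 2.01), (30, 1.49), (60, 0.96), (90, 0.44), (120, -0.08), (150, -0.61)]
[0.58, 0.235, 0.05] [(-180, -1.3), (-150, -1.83), (-120, -2.35), (-90, -2.87), (-60, 2.89), (-30, 2.36), (0, 1.84), (30, 1.31), (60, 0.79), (90, 0.27), (120, -0.26), (150, -0.78)]
[0.6, -0.325, 0.05] [(-180, -2.18), (-150, -2.7), (-120, 3.06), (-90, 2.54), (-60, 2.01), (-30, 1.49), (0, 0.97), (30, 0.44), (60, -0.08), (90, -0.6), (120, -1.13), (150, -1.65)]
[0.566, -0.215, 0.05] [(-180, -2.06), (-150, -2.58), (-120, -3.1), (-90, 2.66), (-60, 2.13), (-30, 1.61), (0, 1.09), (30, 0.56), (60, 0.04), (90, -0.48), (120, -1.01), (150, -1.53)]
```

```bash
cat >> h.py <<'E'
def pick(xy,yaw,z,pre,force,zt=.16):
    bot.set_gripper(pre); bot.move_pose([*xy,zt],down(yaw)); bot.move_linear([*xy,.07],.3)
    hit=bot.move_linear([*xy,z],.1,until_force=10); bot.set_gripper(0.,force); w=bot.read_gripper_width()
    bot.move_linear([*xy,zt],.25)
    print("pick hit",hit,"w mm",round(85*w,1),"after lift",round(85*bot.read_gripper_width(),1),"F",np.round(bot.read_ft_force(),1),"t",bot.read_clock())
def place(xy,yaw,z,post,zt=.16):
    bot.move_pose([*xy,zt],down(yaw)); bot.move_linear([*xy,z+.035],.25)
    hit=bot.move_linear([*xy,z],.05,until_force=8); print("place hit",hit,"z",np.round(bot.read_position(),4))
    bot.set_gripper(post); bot.move_linear([*xy,zt],.25); print("t",bot.read_clock())
E
python3 - <<'E'
from h import *
r=np.radians
pick((.470,.2426),r(16),.006,1.,60)
if bot.read_gripper_width()*85>45:
    place((.4893,-.3553),r(16),.0155,.85)
    bot.move_pose([.455,-.285,.28],down(-r(90)+np.pi)) if 0 else None
E
```

```text
pick hit False w mm -0.0 after lift -0.2 F [ 0.  -0.3 -0.8] t 14.2417
```

```bash
python3 - <<'E'
from h import *
print(bot.read_position(),bot.read_gripper_width(),bot.read_finger_force())
wrist("miss"); cv2.imwrite("pics/miss_side.png",cv2.resize(bot.camera("side")[160:360,100:400,::-1],(780,520)))
E
```

```text
[0.46909455 0.2422697  0.15881709] -0.002773467395692988 0.0
```

View pics/miss.png

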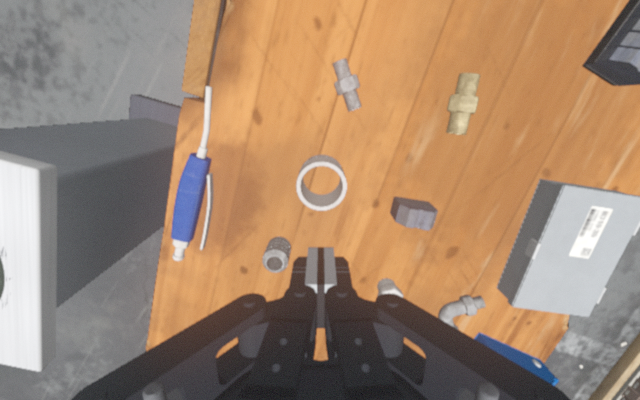

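View pics/miss_side.png

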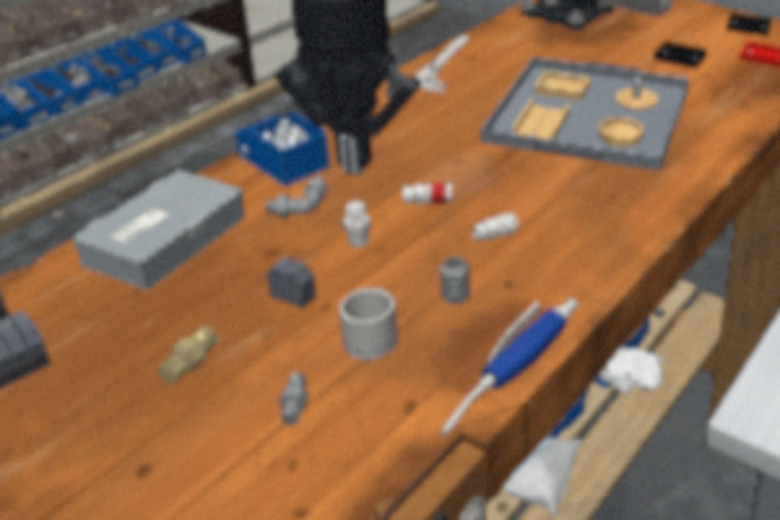

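```bash
python3 - <<'E'
from h import *
f=np.load("pics/miss.npz"); print(rayhit([(322,186)],f["K"],f["T"],.046).round(4), f["T"].round(3).tolist())
g=np.load("pics/parts.npz"); print(g["T"].round(3).tolist())
for z in (.159,.046,.0):
  k=bot.calibration("side"); p=np.array(k["extrinsics"])@[.469,.242,z,1]; print(z,(np.array(k["mtx"])@(p[:3]/p[2]))[:2], ((np.array(k["mtx"])@(p[:3]/p[2]))[:2]-[100,160])*2.6)
print(bot.read_position(),bot.read_tool_rot(),bot.read_joint_positions())
E
```

```text
[[0.4696 0.2439 0.046 ]] [[0.962, 0.261, 0.086, 0.446], [0.275, -0.912, -0.304, 0.32], [-0.001, 0.316, -0.949, 0.34], [0.0, 0.0, 0.0, 1.0]]
[[-0.001, -0.949, -0.314, 0.52], [-1.0, 0.001, -0.0, 0.25], [0.0, 0.314, -0.949, 0.461], [0.0, 0.0, 0.0, 1.0]]
0.159 [238.0137539  237.97281547] [358.83576013 202.72932023]
0.046 [241.5822415  276.04956529] [368.1138279  301.72886975]
0.0 [242.91540189 290.27475535] [371.5800449  338.71436392]
[0.46851063 0.24205071 0.1579724 ] [-0.00102443  0.60182428  0.79862635 -0.00156325] [ 3.36864733e-01  3.14619086e-01 -3.03900047e-01  9.56015097e-01
 -3.00544641e-05  1.62843424e+00]
```

The side view shows the sleeve untouched. In both views the fingertips sit about 40 mm higher than the reported TCP, which would explain the empty grasp. I'll check this by touching a bare patch of bench gently, and also watch whether the readings drift.

```bash
python3 - <<'E'
from h import *
p=lambda s:print(s,np.round(bot.read_position(),4),np.round(bot.read_joint_positions(),3),np.round(bot.read_ft_force(),1),round(bot.read_clock(),2))
p("a"); bot.wait(.5); p("b")
bot.move_pose([.53,.30,.10],down(np.radians(16))); p("c"); bot.wait(.3); p("d")
bot.move_linear([.53,.30,.05],.1); p("e")
h=bot.move_linear([.53,.30,-.03],.03,until_force=5); p(h)
wrist("touch")
bot.move_linear([.53,.30,.12],.2); p("f")
E
```

```text
a [0.4685 0.2421 0.158 ] [ 0.337  0.315 -0.304  0.956 -0.     1.628] [-0.3 -0.5 -0.4] 14.34
b [0.47   0.2426 0.1599] [ 0.337  0.313 -0.301  0.957  0.     1.628] [ 0.9  0.5 -0.3] 14.84
c [0.5293 0.2999 0.099 ] [ 0.394  0.508 -0.164  0.901 -0.     1.685] [ 0.6 -0.2  0.1] 15.33
d [0.5302 0.2998 0.1013] [ 0.393  0.504 -0.165  0.901 -0.     1.685] [0.5 0.9 0. ] 15.63
e [0.5302 0.3001 0.0503] [ 0.394  0.557 -0.219  0.794 -0.     1.685] [0.  0.1 0.1] 16.28
False [ 0.5301  0.3    -0.0299] [ 0.394  0.656 -0.284  0.63  -0.     1.685] [0.6 0.3 0.4] 19.1
f [0.5292 0.2996 0.1189] [ 0.394  0.489 -0.14   0.943  0.     1.685] [-0.   0.3 -0.7] 20.05
```

```bash
python3 - <<'E'
from h import *
bot.move_linear([.53,.30,-.025],.25)
h=bot.move_linear([.53,.30,-.08],.03,until_force=4); print(h,bot.read_position(),bot.read_ft_force(),bot.read_clock())
im,K,T=wrist("touch2"); cv2.imwrite("pics/t2.png",np.hstack([im[100:300,200:440,::-1],bot.camera("side")[180:380,120:360,::-1]]))
bot.move_linear([.53,.30,.10],.25)
E
```

```text
True [ 0.52999289  0.29997233 -0.03791013] [-0.29042624 -0.11528856  5.58701423] 21.525
```

View pics/t2.png

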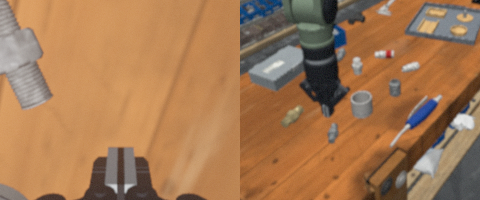

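The touch gave contact at a reported z of −0.038, so the real fingertips end 38 mm short of the nominal TCP. I'll check for a lateral offset from the same picture, then correct for the length.

```bash
python3 - <<'E'
from h import *
f=np.load("pics/touch2.npz"); K,T=f["K"],f["T"]
im=cv2.imread("pics/touch2.png"); cv2.imwrite("pics/t3.png",cv2.resize(im[230:310,270:370],None,fx=6,fy=6,interpolation=2))
for x in (-.011,0,.011): # tip edges predicted, tool x offset
    p=np.array([.53,.30,0])+x*np.array([-.2756,.9613,0]); c=np.linalg.inv(T)@[*p,1]; print(x,(K@(c[:3]/c[2]))[:2])
E
```

```text
-0.011 [321.57876633 278.7298275 ]
0 [321.58817378 261.15271635]
0.011 [321.59799467 242.80313823]
```

View pics/t3.png

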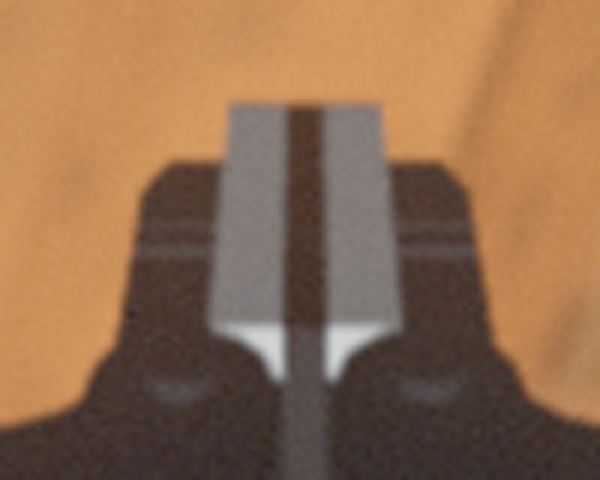

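```bash
sed -i 's/^def pick/DZ=-.038 # real tips end 38 mm short of the nominal TCP\ndef pick/; s/\[\*xy,z\]/[*xy,z+DZ]/g; s/\[\*xy,\.07\]/[*xy,.07+DZ]/; s/z+\.035\]/z+.035+DZ]/' h.py; python3 - <<'E'
from h import *
print(bot.grip_depth)
r=np.radians
pick((.470,.2430),r(16),.006,1.,60)
if bot.read_gripper_width()*85>45: place((.4893,-.3553),r(16),.0155,.85)
E
```

```text
0.0187
pick hit False w mm 51.7 after lift 51.7 F [-0.3  0.4 -3.2] t 26.2917
place hit True z [ 0.4886 -0.3547 -0.022 ]
t 31.0667
```

```bash
python3 - <<'E'
from h import *
r=np.radians
pick((.4445,.1415),r(16),.014,.8,40)
if bot.read_gripper_width()*85>20: place((.4584,-.2483),r(16),.0235,.65)
bot.move_pose([.42,-.265,.22],down(r(-80))); bot.wait(.2); im,K,T=wrist("chk"); print(bot.read_clock())
cv2.imwrite("pics/chk_c.png",cv2.resize(im[0:260,180:480,::-1],(780,676))[:600])
E
```

```text
pick hit False w mm 28.9 after lift 28.3 F [-0.9 -0.2 -0.6] t 35.7083
place hit True z [ 0.4577 -0.2478 -0.0143]
t 39.7667
41.4417
```

View pics/chk_c.png

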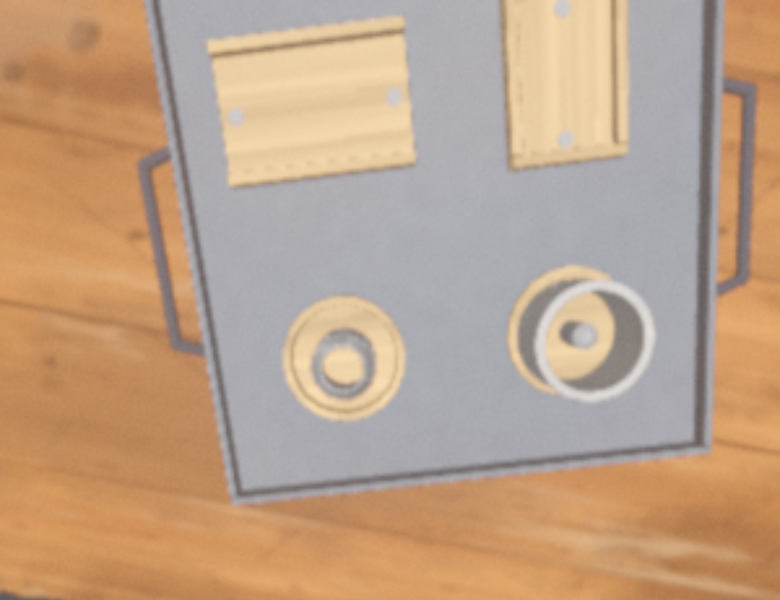

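The sleeve is over the post (crop 595,340) and the ferrule is centred in the cup (345,360), both upright. Next is the brass nipple.

```bash
python3 - <<'E'
from h import *
r=np.radians
pick((.5875,.3595),r(10.),.006,.8,50)
w=bot.read_gripper_width()*85
if 24<w<36: place((.5643,-.2165),r(16),.0165,.62)
bot.move_pose([.46,-.265,.22],down(r(-80))); bot.wait(.2); im,K,T=wrist("chk2"); print(bot.read_clock())
cv2.imwrite("pics/chk2_c.png",cv2.resize(im[0:260,180:480,::-1],(780,676))[:600])
E
```

```text
pick hit False w mm 27.8 after lift 27.5 F [ 0.6  0.2 -1.5] t 46.7833
place hit True z [ 0.5634 -0.2161 -0.022 ]
t 51.45
53.0417
```

View pics/chk2_c.png

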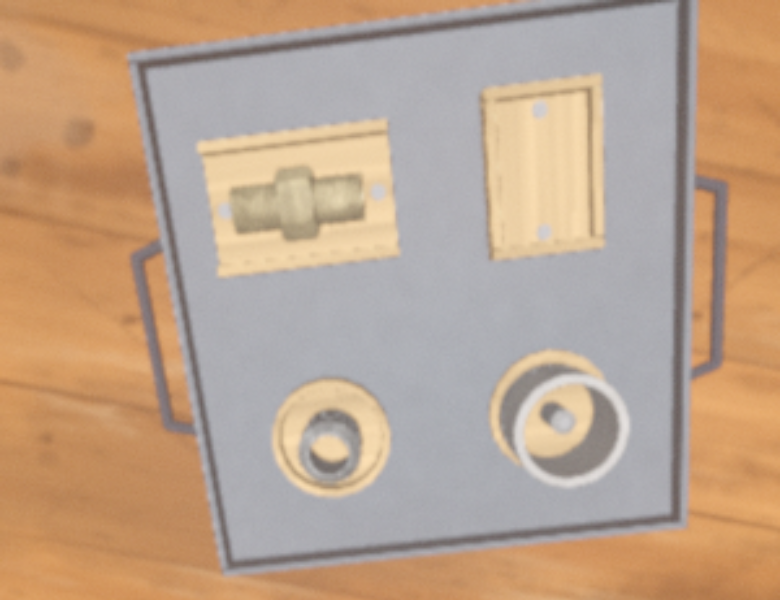

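The brass nipple lies centred in the trough (crop 297,202), inside both ends. Last is the die.

```bash
python3 - <<'E'
from h import *
r=np.radians
pick((.5835,.2354),r(96.3),.014,.75,60)
w=bot.read_gripper_width()*85
if 16<w<28: place((.5961,-.3241),r(106),.0235,.55)
bot.move_pose([.46,-.265,.22],down(r(-80))); bot.wait(.2); im,K,T=wrist("chk3"); print(bot.read_clock())
a=cv2.resize(im[0:260,180:480,::-1],(480,416)); b=bot.camera("side")[160:330,130:390,::-1]
cv2.imwrite("pics/chk3_c.png",np.hstack([a,cv2.resize(b[20:170,:115],(319,416))]))
E
```

```text
pick hit False w mm 20.8 after lift 20.8 F [-0.4 -0.1 -3. ] t 57.8167
place hit True z [ 0.5953 -0.3237 -0.0142]
t 62.425
65.3667
```

View pics/chk3_c.png

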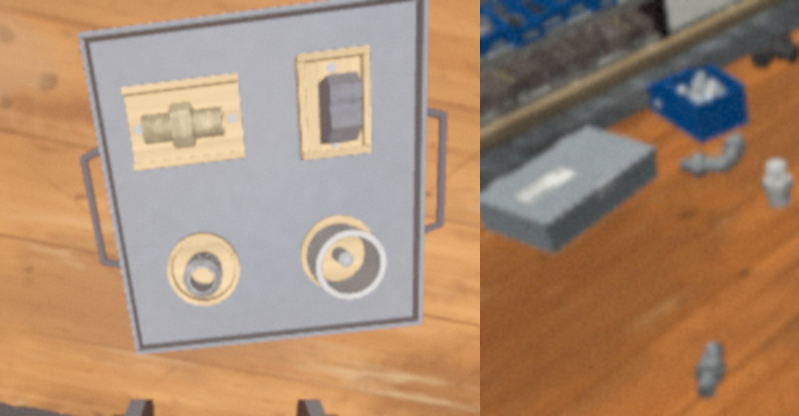

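All four parts are seated: the die stands in the pocket at (341,105), and the small nipple and adaptor haven't moved. I'm handing in.

```bash
python3 -c "
from cell import bot
print(bot.close_job())"
```

```text
the job is handed in; nothing more can be done
None
```

I placed the sleeve, ferrule, brass nipple and die in their nests in that order, and the last pictures show all four seated and the small nipple and adaptor not moved; I handed in soon after 65 s of the 109 s (no verdict was shown), and the only hitch was one empty first grasp because the real fingertips end 38 mm short of the stated TCP.

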